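# Cure the shell-mosaic knobs in the curing box

### The job

Put every wooden knob from the red card face up on the curing box's sliding tray, drawn out for loading, push the tray fully home under the hood, press the long-cure key (the right-hand one of the three, away from the wide off key) and then press the start button right down and let it go. Next press the wide off key so that the long-cure key pops up, draw the tray fully out, set all the knobs face up on the floor of the wooden finished-work tray, and push the empty sliding tray fully home again. Never press the short-cure key (the middle one), and leave the spectacles and the thread cone alone.

Things in the scene. Friction and masses are not known exactly. Their poses are not given: they have to be found in the camera images.
- knob0: a wooden drawer-knob head, an upright disc 40 mm across and 16 mm high, about 40 g, with a mosaic of shell chips on its top face; origin at the centre of its underside, z up through the mosaic; two or three of the four knobs are present; they start on the card, centres at least 65 mm apart across its width
- knob1: another knob, the same as knob0
- knob2: another knob, the same as knob0
- knob3: another knob, the same as knob0
- card: thin red sheet of card fixed on the felt, 260 mm (its x) x 170 mm (its y), 2 mm thick; origin at the centre of its underside; the knobs start on it, left or right of the curing box. The felt mat's top is at height z = 6 mm. A loose white eraser (18 x 40 x 12 mm) lies at one end of the card, at its x = about +110 mm
- tray_in (a point): centre of the inner floor of the wooden finished-work tray, a fixed open box on the other side of the curing box from the card: outside 200 mm (its x) x 125 mm (its y) x 22 mm high, walls and floor 5 mm thick; axes along its sides
- curer: the curing box, fixed, white, a low hood 260 mm wide (its y), 130 mm deep and 78 mm high, open at the front, 48 mm clear height inside under the roof, walls 12 mm thick; origin on the felt under the middle of its front face; its x points from the front face to its back, away from the robot, y to the left, z up. The keys and the start button are on its roof, in a row 64 mm behind the front face
- sled (a joint): the sliding aluminium tray (the sled) of the curing box, in m: 0 = fully home under the hood, 0.15 = fully drawn out towards the robot (the curer's -x); it slides with about 1.5 N of friction and stays where it is left; it starts part-way out
- sled_floor (a point): centre of the sled's inner floor, moving with it, axes as the curer's: inner floor 82 mm (x) x 212 mm (y), 9 mm above the felt, rim 8 mm higher than the floor, 5 mm thick; it lies 60 mm behind the hood's front face when home and 90 mm in front of it when fully out. It has room for three knobs in a row along y at 68 mm spacing
- sled_fin (a point): grip point of the sled's handle, an upright grey fin 28 mm long (x), 14 mm thick (y), its top 8 mm above this point (46 mm above the felt); the fin stands 84 mm in front of the centre of the sled, and when the sled is home it is still 24 mm outside the hood (to the grip point); pinch it across y from above
- key_off (a joint): the off key, the widest of three interlocked keys (46 mm along y, 36 mm along x), at the left end of the row (towards the curer's +y); value 0 = up, 0.010 = latched down. Exactly one key is down at any time: pressing a key past half its travel (about 3 N) makes it snap fully down and stay, and the one that was down pops up. The off key starts down
- key_short (a joint): the short-cure key, the middle key of the bank (30 mm x 36 mm); value 0 = up, 0.010 = down
- key_long (a joint): the long-cure key, the right-hand key of the bank (towards the curer's -y, 30 mm x 36 mm); value 0 = up, 0.010 = down
- key_off_top (a point): centre of the off key's top face, moving with it: 18 mm above the roof when up, 8 mm when down
- key_short_top (a point): centre of the short-cure key's top face (same heights)
- key_long_top (a point): centre of the long-cure key's top face (same heights)
- start (a joint): the start button, a round spring push button 28 mm across at the right-hand end of the roof, beyond the long-cure key; 0 = up, 0.006 = fully down, which takes about 4 N; it springs back when released
- start_top (a point): centre of the start button's top face, 22 mm above the roof when up
- spectacles: a pair of spectacles lying open, frame 116 mm wide, 26 mm high, arms 125 mm long, origin under the middle of the frame, arms along +x; a bystander beyond the card or the tray, to be left alone
- thread: a cone of thread, standing, 44 mm across, 64 mm high, origin at the centre of its underside; a bystander beyond the card or the tray, to be left alone
Things that resemble listed ones, but are neither listed nor needed, are in the scene too. Leave any purple look-alike of the knob3 alone.

How it is judged:
By the outcome, as a careful person would: the job done as asked, in the order asked, and still so for the second after the job is handed in, with the robot touching nothing.
Of knob0, knob1, knob2, knob3 only 2 to 3 are there at a start; the rules pass over those that are not, and their reading is None.
At some moment in a run one of knob0, knob1, knob2, knob3 may be knocked a few centimetres aside while the robot is not near it.
Once in a run the grip may slacken for a moment while it holds something.
It also fails if it takes over 210 s, if anything falls off the work surface, if the arm or the gripper's body presses on something with over 40 N, if the wrist force passes 120 N, or if a joint passes its speed limit or range.

### The arm

A 7-joint arm with a two-finger parallel gripper is mounted at the origin on the work surface. World frame = base frame: x ahead of the robot, y to its left, z up, the work surface at z = 0. Lengths are in m, angles in rad, forces in N, time in s.
With the tool pointing down it reaches from about 0.4 to 0.875 m from the base axis. Payload 19.3 kg.
Tool frame: the origin (TCP) lies midway between the tips of the shut fingers; the grasp point (between the pads) lies 19 mm behind it; z points along the fingers, y is the line along which they close (so a half turn about z gives the same grasp; the last joint's range is limited). The gripper opens to 85 mm and grips with 20 to 120 N. Pads are 22 mm wide; open, the fingers measure 114 mm over their backs; the gripper's body (76 mm by 85 mm) begins 54 mm behind the grasp point. The pads swing forward as they close: fully open they stand 13 mm farther back than shut.
Start: joints at [1.233, 0.521, -0.036, 1.599, 0.021, 1.021, -0.113], TCP at [0.165, -0.603, 0.231] pointing down, gripper open.
Joint ranges: [-2.91, 2.91], [-0.3, 2.13], [-1.5, 1.42], [0.17, 2.43], [-1.26, 4.41], [0.16, 1.93], [-2.52, 2.52]. Speed limits (rad/s): [1.89, 1.89, 2.39, 2.39, 3.01, 3.01, 3.01].

### API

Orientations are given as [roll, pitch, yaw] about the fixed x, y, z axes, in that order (R = Rz(yaw) Ry(pitch) Rx(roll)).
In Python, from workcell import telemetry, grab_frame, calibration, bot, outline_of, landmark_of gives the robot as it stands. The module is installed in compiled form; this text tells all that it offers.
- The arm moves only by the shell command python3 -m inch 'ROWS' [FORCE]. ROWS is JSON, a list of rows, each a list of 7 numbers: the shift along the tool's x, y, z in m, then the turn, a rotation vector about the tool's x, y, z in rad, then the closure, from 0 (fully open) to 1 (shut). A call has 1 to 5 rows; each row shifts and turns the commanded pose from where the row before left it, along the tool's axes as they then stand; what a row does not reach is not made up. A row lasts 1/10 s, in which the tool goes at most 50 mm and 8.59 degrees, less where a joint would pass 70% of its speed; a pose out of reach is approached as far as the arm can. A call is refused whole if a number of a shift passes 0.05 or a number of a turn 0.15, either way. A call with a gripper value outside its range is refused whole. The fingers move at their own pace and stop on an object; FORCE is the grip in N (left out, the last holds). Time passes only in rows, so rows that do not move let the fingers close. It gives the time, the measured TCP pose, the force, the opening and the grip force at its end, in the units of the state.
- telemetry.observe(): the state, without advancing time (a new reading comes with each control period).
- grab_frame(name): name is "scene" or "top"; returns the picture (420x560x3 uint8, red, green, blue); there is no depth.
- calibration(name): a dict with "fovy" (degrees; the focal length in pixels is half the picture's height over the tangent of half this angle, whatever the lens; pixels are square), "cx", "cy" (the principal point, pixels), "pose" (4x4, takes a point from camera to world coordinates). Camera axes: x right, y down, z forward; pixel columns grow to the right and rows downward; lengths in m; the calibration is good to about 2 mm. A picture is of the moment at which its call begins. calibration takes no time and is no camera call.
- bot.job_done(): hands the job in; it is judged then, once.
Trained networks look in the newest picture that a camera, given by its name, has taken for a name from the list of things; names that differ only in an ending like _2 or _b are one class to them, and where a whole thing is asked for, a point or a joint stands for the part that bears it (a point fixed in the world has none). Each returns a list of dicts, best first, with "score" (0 to 1); they miss things now and then, are a little off and sometimes report something else, mostly with a low value. They report only what shows in the picture. A call takes as long as a camera call. They do not tell look-alikes from the thing itself.
- outline_of(label, camera): "region" (420x560 bool, what is visible of it) and "rect" ([left, top, right, bottom] in pixels, round what is visible of it).
- landmark_of(label, camera): "xy" ([column, row] in pixels: a listed point, or the origin of a listed thing).
The state is a dict: "clock": time; "qpos": joint angles; "qd": joint speeds; "joint_efforts": joint torques, N m; "position": TCP position; "tool_rot": TCP orientation; "force": force on the tool from outside, world axes, zero at the start; "moment": the same for the moment, N m; "grip_width": finger opening in m; "finger_force": force on a finger pad.
Only numpy, scipy, OpenCV 4.12 (cv2) and the standard library are available. Lean on these libraries where they do the work, as an engineer would, in place of code of your own. Each camera call takes 0.05 s, during which the arm holds its last target. There are 200 camera calls.

## Working session

There is one attempt and no reset: what is moved stays moved. The work goes in short steps, Python scripts to look and compute and a shell command to move; the robot and the scene stay as the last step left them, time stands still between calls to the robot, and variables do not carry over. Pictures are saved under pics/ and viewed, at most 14 in all, crops included, and the job is handed in when it is done.

```bash
mkdir -p pics; cat > h.py <<'E'
import numpy as np, cv2
from workcell import telemetry, grab_frame, calibration, bot, outline_of, landmark_of
def ray(cam,uv):
    c=calibration(cam); P=np.array(c["pose"]); f=210/np.tan(np.radians(c["fovy"])/2)
    d=P[:3,:3]@np.array([(uv[0]-c["cx"])/f,(uv[1]-c["cy"])/f,1]); return P[:3,3],d
def at(cam,uv,z):
    o,d=ray(cam,uv); return o+d*(z-o[2])/d[2]
def proj(cam,p):
    c=calibration(cam); P=np.array(c["pose"]); f=210/np.tan(np.radians(c["fovy"])/2)
    q=P[:3,:3].T@(np.array(p)-P[:3,3]); return np.array([c["cx"]+f*q[0]/q[2],c["cy"]+f*q[1]/q[2]])
def snap(cam,name=None):
    im=grab_frame(cam)
    if name: cv2.imwrite("pics/"+name,im[:,:,::-1])
    return im
E
python3 - <<'E'
from h import *
a=snap("scene");b=snap("top")
cv2.imwrite("pics/a.png",a[:,:,::-1]);cv2.imwrite("pics/b.png",cv2.resize(b,(800,600))[:,:,::-1])
s=telemetry.observe();print({k:np.round(v,3).tolist() for k,v in s.items()})
print(np.round(calibration("top")["pose"],3),calibration("top")["fovy"],np.round(calibration("scene")["pose"],3))
zs=dict(card=.008,knob0=.008,curer=.006,sled_floor=.015,sled_fin=.044,key_off_top=.092,key_short_top=.102,key_long_top=.102,start_top=.106,tray_in=.011,thread=.006,spectacles=.006)
for n,z in zs.items():
  for cam in("top","scene"):
    for l in landmark_of(n,cam)[:5]: print(n,cam,np.round(l["xy"],1),round(l["score"],2),np.round(at(cam,l["xy"],z),4))
E
```

```text
{'clock': 0.1, 'qpos': [1.233, 0.522, -0.036, 1.6, 0.021, 1.021, -0.113], 'qd': [-0.001, -0.003, 0.0, -0.003, 0.0, -0.002, 0.001], 'joint_efforts': [0.003, -92.85, 1.984, -37.053, 0.018, 0.005, -0.0], 'position': [0.165, -0.602, 0.231], 'tool_rot': [-3.141, 0.0, 0.268], 'force': [-0.085, -1.042, -0.668], 'moment': [-0.02, -0.021, 0.042], 'finger_force': 0.0, 'grip_width': 0.086}
[[ 8.500e-02 -9.740e-01  2.110e-01  2.440e-01]
 [-9.960e-01 -8.400e-02  1.400e-02 -1.000e-03]
 [ 4.000e-03 -2.120e-01 -9.770e-01  1.028e+00]
 [ 0.000e+00  0.000e+00  0.000e+00  1.000e+00]] 54.33969668669526 [[-0.752  0.559 -0.349  0.814]
 [ 0.659  0.645 -0.387  0.368]
 [ 0.009 -0.521 -0.853  0.928]
 [ 0.     0.     0.     1.   ]]
card top [179.4 109.6] 0.71 [0.7069 0.3072 0.008 ]
card top [172.  193.5] 0.68 [0.475  0.2941 0.008 ]
card scene [354.3 306.8] 0.93 [0.4749 0.2854 0.008 ]
knob0 top [142.7 308.2] 0.74 [0.1856 0.3243 0.008 ]
knob0 top [161.6 212.1] 0.73 [0.4245 0.3136 0.008 ]
knob0 top [164.9 176.2] 0.71 [0.5192 0.319  0.008 ]
knob0 top [189.1 211. ] 0.46 [0.4333 0.2444 0.008 ]
knob0 scene [440.  245.
[... 1163 characters left out ...]
ng_top scene [181.8 237.2] 0.35 [ 0.6992 -0.0987  0.102 ]
start_top top [336.5 107.2] 0.55 [ 0.7021 -0.1024  0.106 ]
start_top top [161.5 211.5] 0.55 [0.4085 0.2837 0.106 ]
start_top scene [184.2 236.2] 0.42 [ 0.6939 -0.0949  0.106 ]
tray_in top [400.5 207.7] 0.75 [ 0.4875 -0.2907  0.011 ]
tray_in scene [210.3 164.4] 0.75 [ 0.4817 -0.3013  0.011 ]
thread top [181.8 106.9] 0.71 [0.7162 0.3024 0.006 ]
thread scene [288.6 381.7] 0.65 [0.7097 0.3044 0.006 ]
spectacles top [410.5 127.1] 0.81 [ 0.7116 -0.3137  0.006 ]
spectacles top [298.3 166.8] 0.44 [ 0.5751 -0.0234  0.006 ]
spectacles scene [181.6 237.2] 0.7 [ 0.6862 -0.1533  0.006 ]
spectacles scene [144.1 201.8] 0.63 [ 0.7032 -0.3187  0.006 ]
```

View pics/b.png

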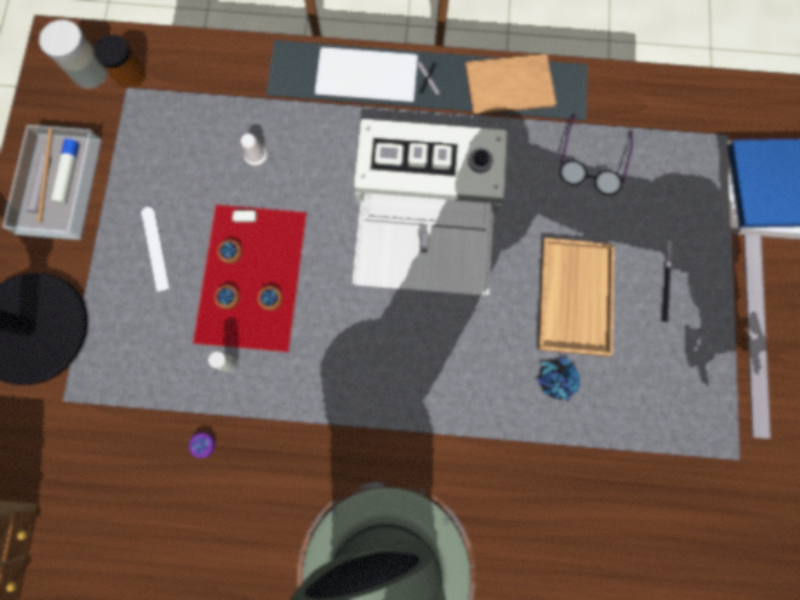

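View pics/a.png

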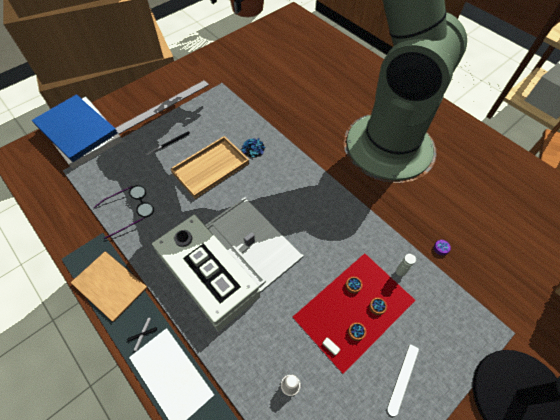

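The top view (800x600) shows the hood at (430,155), the sled at (423,240) with its fin at (424,238), and the red card at (250,278). There are three mosaic knobs on the card, at about (228,250), (227,296) and (269,297). A purple look-alike at (201,444) is off the card, so I leave it alone. The finished tray is at (577,295). I'll confirm this in one enlarged crop.

```bash
python3 - <<'E'
from h import *
b=snap("top")
c=b[60:270,130:380]
cv2.imwrite("pics/c.png",cv2.resize(c,None,fx=2.8,fy=2.8,interpolation=cv2.INTER_CUBIC)[:,:,::-1])
for cam in("top","scene"):
  if cam=="scene": snap(cam)
  for o in outline_of("knob0",cam)[:5]:
    ys,xs=np.nonzero(o["region"]); m=(xs.mean(),ys.mean()); print(cam,o["score"],np.round(m,1),np.round(at(cam,m,.018),4))
  for n,z in dict(key_off_top=.092,key_short_top=.102,key_long_top=.102,start_top=.106,sled_fin=.044).items():
    for o in landmark_of(n,cam)[:1]: print(n,cam,np.round(at(cam,o["xy"],z),4))
E
```

```text
top 0.77 [158.1 207.8] [0.4329 0.3208 0.018 ]
top 0.69 [160.3 175.7] [0.5168 0.3276 0.018 ]
top 0.55 [188.4 208.6] [0.4375 0.2445 0.018 ]
top 0.47 [141.2 311.2] [0.1791 0.3237 0.018 ]
key_off_top top [0.6923 0.0532 0.092 ]
key_short_top top [0.7014 0.0062 0.102 ]
key_long_top top [ 0.6916 -0.0328  0.102 ]
start_top top [ 0.7012 -0.1051  0.106 ]
sled_fin top [ 0.5622 -0.0128  0.044 ]
scene 0.77 [356.6 332. ] [0.5189 0.3306 0.018 ]
scene 0.65 [377.4 306.2] [0.4352 0.3222 0.018 ]
scene 0.58 [441.5 247. ] [0.1846 0.3287 0.018 ]
scene 0.55 [353.  284.6] [0.4394 0.2457 0.018 ]
key_off_top scene [0.6981 0.0634 0.092 ]
key_short_top scene [0.6979 0.0137 0.102 ]
key_long_top scene [ 0.7022 -0.0339  0.102 ]
sled_fin scene [ 0.5532 -0.0114  0.044 ]
```

View pics/c.png

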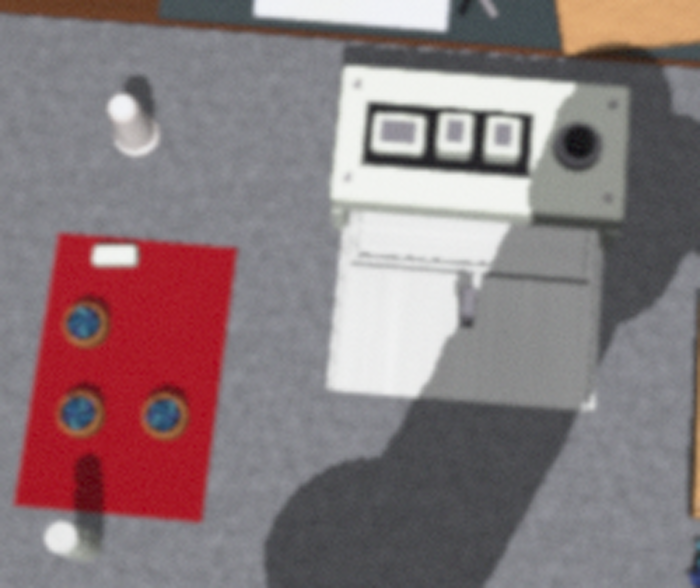

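The crop confirms three blue-mosaic wooden knobs on the card at crop (85,323), (79,412) and (165,414), with the eraser at (115,255). The hood corners are about (332,198), (624,216), (345,68) and (630,88), and the fin is at (466,300). Next I fit the hood and set off for the fin.

```bash
python3 - <<'E'
from h import *
for u,v in [(332,198),(624,216),(345,68),(630,88)]: print(np.round(at("top",(130+u/2.8,60+v/2.8),.084),4))
print("keys",[np.round(at("top",(130+u/2.8,60+v/2.8),z),4) for u,v,z in[(398,131,.092),(456,131,.102),(504,133,.102),(578,140,.106),(466,283,.052),(466,300,.04)]])
E
python3 -m inch '[[0.05,0,-0.01,0,0,0.14,0],[0.05,0,0,0,0,0.13,0],[0.05,-0.03,0,0,0,0,0],[0.05,-0.05,0,0,0,0,0],[0.05,-0.05,0,0,0,0,0]]' 40
```

```text
[0.6318 0.1072 0.084 ]
[ 0.6372 -0.1493  0.084 ]
[0.757  0.1082 0.084 ]
[ 0.7599 -0.1488  0.084 ]
keys [array([0.6962, 0.0547, 0.092 ]), array([0.6958, 0.0036, 0.102 ]), array([ 0.6976, -0.0383,  0.102 ]), array([ 0.6947, -0.1026,  0.106 ]), array([ 0.5747, -0.0166,  0.052 ]), array([ 0.5628, -0.018 ,  0.04  ])]
clock: 2.5
position: [0.3775, -0.4857, 0.2409]
tool_rot: [-3.142, 0.0, -0.002]
force: [0.7, -0.4, -0.1]
grip_width: 0.0852
finger_force: 0.0
```

```bash
python3 -m inch '[[0.04,-0.05,0,0,0,0,0],[0.04,-0.05,0,0,0,0,0],[0.04,-0.05,0,0,0,0,0],[0.04,-0.05,0,0,0,0,0],[0.02,-0.05,0,0,0,0,0]]'; python3 -m inch '[[0,-0.05,0,0,0,0,0.3],[0,-0.05,0,0,0,0,0.3],[0,-0.05,0,0,0,0,0.3],[0,-0.05,0.03,0,0,0,0.3],[0,-0.02,0.05,0,0,0,0.3]]'; python3 -m inch '[[0,0,0.04,0,0,0,0.3],[0,0,0,0,0,0,0.3]]'
python3 - <<'E'
from h import *
b=snap("top")
p=telemetry.observe()["position"];print(p)
cv2.imwrite("pics/d.png",cv2.resize(b[60:240,200:400],None,fx=3,fy=3,interpolation=cv2.INTER_CUBIC)[:,:,::-1])
for cam in("top","scene"):
  if cam=="scene": s=snap(cam);cv2.imwrite("pics/d2.png",cv2.resize(s[140:340,120:340],None,fx=3,fy=3,interpolation=cv2.INTER_CUBIC)[:,:,::-1])
  for o in landmark_of("sled_fin",cam)[:3]: print(cam,o["score"],np.round(at(cam,o["xy"],.044),4))
E
```

```text
clock: 3.0
position: [0.5217, -0.2833, 0.241]
tool_rot: [3.141, -0.001, -0.002]
force: [0.8, -0.7, 0.5]
grip_width: 0.0855
finger_force: 0.0
clock: 3.5
position: [0.5223, -0.0694, 0.1707]
tool_rot: [-3.141, -0.006, 0.002]
force: [1.6, -1.6, -1.4]
grip_width: 0.0597
finger_force: 0.0
clock: 3.7
position: [0.518, -0.0727, 0.1253]
tool_rot: [-3.141, 0.007, -0.001]
force: [-0.5, -0.6, 1.4]
grip_width: 0.0599
finger_force: 0.0
[ 0.51946291 -0.07344383  0.12799184]
top 0.88 [ 0.5501 -0.0192  0.044 ]
scene 0.65 [ 0.5583 -0.0213  0.044 ]
scene 0.64 [ 0.6881 -0.0126  0.044 ]
scene 0.39 [ 0.7096 -0.289   0.044 ]
```

View pics/d2.png

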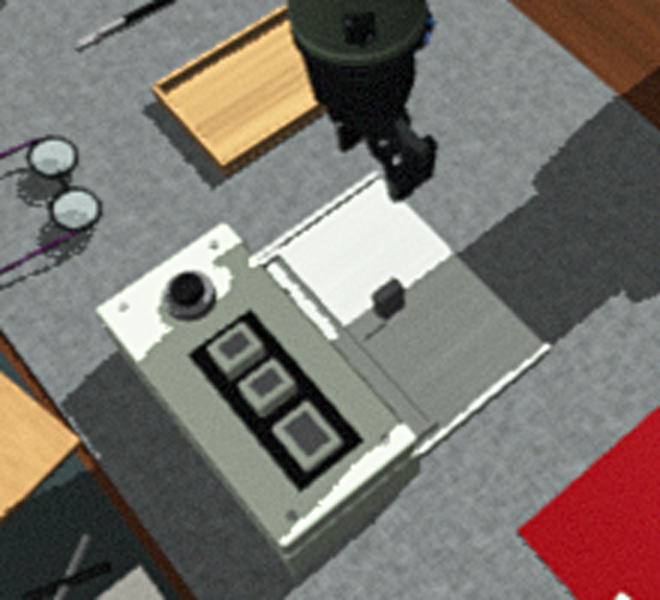

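```bash
python3 -m inch '[[0.019,-0.028,0,0,0,0,0.3],[0.019,-0.027,0,0,0,0,0.3],[0,0,0.035,0,0,0,0.3],[0,0,0.035,0,0,0,0.3],[0,0,0.03,0,0,0,0.3]]'; python3 -m inch '[[0,0,0,0,0,0,0.6],[0,0,0,0,0,0,1],[0,0,0,0,0,0,1],[0,0,0,0,0,0,1],[0,0,0,0,0,0,1]]' 40
```

```text
clock: 4.4
position: [0.5599, -0.019, 0.0296]
tool_rot: [3.142, -0.003, -0.003]
force: [0.5, -0.7, 0.6]
grip_width: 0.0599
finger_force: 0.0
clock: 4.9
position: [0.5602, -0.0177, 0.0315]
tool_rot: [-3.141, -0.004, -0.002]
force: [0.1, 4.0, 9.4]
grip_width: 0.0135
finger_force: 41.4
```

```bash
python3 -m inch '[[-0.02,0,0,0,0,0,1],[-0.02,0,0,0,0,0,1],[-0.02,0,0,0,0,0,1],[-0.02,0,0,0,0,0,1],[-0.01,0,0,0,0,0,1]]'; python3 -m inch '[[-0.005,0,0,0,0,0,1],[-0.005,0,0,0,0,0,1],[0,0,0,0,0,0,1],[0,0,0,0,0,0,1]]'
```

```text
clock: 5.4
position: [0.4696, -0.0179, 0.0314]
tool_rot: [-3.141, -0.005, -0.002]
force: [2.1, 2.7, 10.2]
grip_width: 0.0129
finger_force: 41.9
clock: 5.8
position: [0.4605, -0.0179, 0.0313]
tool_rot: [-3.141, -0.005, -0.002]
force: [-1.3, 3.4, 19.9]
grip_width: 0.0131
finger_force: 43.0
```

```bash
python3 -m inch '[[-0.004,0,0,0,0,0,1],[-0.004,0,0,0,0,0,1],[0,0,0,0,0,0,1]]';python3 -m inch '[[-0.004,0,0,0,0,0,1],[-0.003,0,0,0,0,0,1],[0,0,0,0,0,0,1]]'
```

```text
clock: 6.1
position: [0.4579, -0.0179, 0.0317]
tool_rot: [-3.14, -0.015, -0.002]
force: [29.4, -0.8, -9.0]
grip_width: 0.0133
finger_force: 40.2
clock: 6.4
position: [0.4528, -0.0178, 0.0322]
tool_rot: [-3.14, -0.019, -0.003]
force: [36.0, -2.5, -6.0]
grip_width: 0.0129
finger_force: 39.1
```

```bash
python3 -m inch '[[0,0,0,0,0,0,0.3],[0,0,0,0,0,0,0.3],[0,0,0,0,0,0,0.3],[0,0,-0.035,0,0,0,0.3],[0,0,-0.035,0,0,0,0.3]]';python3 -m inch '[[0,-0.03,-0.03,0,0,0,0.3],[-0.005,-0.04,0,0,0,0,0.3],[-0.005,-0.04,0,0,0,0,0.3],[0,-0.04,0,0,0,0,0.3],[0,-0.04,0,0,0,0,0.3]]';python3 -m inch '[[0,-0.03,0,0,0,0,0.3],[0,0,0,0,0,0,0.3]]'
python3 - <<'E'
from h import *
print(telemetry.observe()["position"])
for cam in("top","scene"):
  s=snap(cam)
  for o in outline_of("knob0",cam)[:5]:
    ys,xs=np.nonzero(o["region"]); m=(xs.mean(),ys.mean()); print(cam,round(o["score"],2),np.round(m,1),np.round(at(cam,m,.018),4))
  if cam=="scene": cv2.imwrite("pics/e.png",cv2.resize(s[170:370,190:470],None,fx=2.8,fy=2.8,interpolation=cv2.INTER_CUBIC)[:,:,::-1])
E
```

```text
clock: 6.9
position: [0.4426, -0.0183, 0.0996]
tool_rot: [3.141, 0.002, -0.002]
force: [0.0, -0.1, 1.0]
grip_width: 0.0595
finger_force: 0.0
clock: 7.4
position: [0.4336, 0.1732, 0.1295]
tool_rot: [-3.142, -0.0, -0.002]
force: [0.8, 0.9, -0.0]
grip_width: 0.0596
finger_force: 0.0
clock: 7.6
position: [0.4335, 0.2058, 0.1293]
tool_rot: [-3.14, -0.0, 0.003]
force: [-0.2, -0.1, 0.3]
grip_width: 0.0599
finger_force: 0.0
[0.43348068 0.20575077 0.12925025]
scene 0.69 [377.3 306.1] [0.4351 0.3219 0.018 ]
scene 0.64 [356.5 331.9] [0.5189 0.3304 0.018 ]
scene 0.64 [441.1 247.1] [0.1856 0.3283 0.018 ]
scene 0.49 [353.6 284.6] [0.4381 0.2466 0.018 ]
```

View pics/e.png

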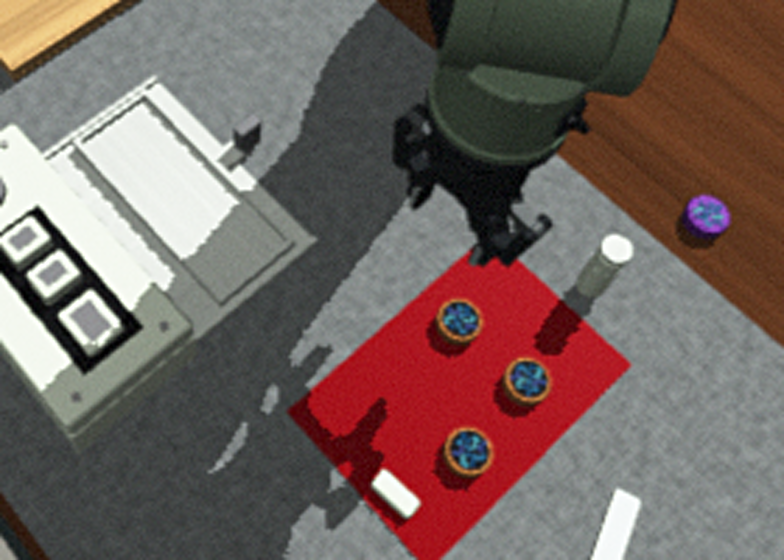

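```bash
python3 -m inch '[[0.004,-0.04,0,0,0,0,0.3],[0,0,0.03,0,0,0,0.3],[0,0,0.03,0,0,0,0.3],[0,0,0.03,0,0,0,0.3],[0,0,0.026,0,0,0,0.3]]'; python3 -m inch '[[0,0,0,0,0,0,0.3],[0,0,0,0,0,0,0.6],[0,0,0,0,0,0,1],[0,0,0,0,0,0,1],[0,0,0,0,0,0,1]]' 30
```

```text
clock: 8.3
position: [0.4383, 0.2402, 0.0118]
tool_rot: [3.141, 0.0, -0.004]
force: [0.3, 0.5, -0.5]
grip_width: 0.0596
finger_force: 0.0
clock: 8.8
position: [0.4389, 0.2418, 0.0142]
tool_rot: [-3.141, -0.002, -0.003]
force: [-0.5, -1.9, 11.2]
grip_width: 0.0384
finger_force: 31.0
```

```bash
python3 -m inch '[[0,0,-0.02,0,0,0,1],[0,0,-0.035,0,0,0,1],[0,0,-0.035,0,0,0,1],[0.02,0.03,0,0,0,0,1],[0.02,0.035,0,0,0,0,1]]' && python3 -m inch '[[0.02,0.035,0,0,0,0,1],[0.02,0.035,0,0,0,0,1],[0.02,0.035,0,0,0,0,1],[0.006,0.035,0,0,0,0,1],[0,0.035,0,0,0,0,1]]' && python3 -m inch '[[0,0.035,0,0,0,0,1],[0,0.035,0,0,0,0,1],[0,0.02,0,0,0,0,1],[0,0,0,0,0,0,1]]'
```

```text
clock: 9.3
position: [0.4791, 0.1773, 0.105]
tool_rot: [-3.14, -0.003, 0.001]
force: [1.6, -0.1, -0.4]
grip_width: 0.0382
finger_force: 30.3
clock: 9.8
position: [0.5445, -0.0002, 0.1037]
tool_rot: [-3.141, -0.002, -0.003]
force: [0.2, -0.4, -0.8]
grip_width: 0.038
finger_force: 30.3
clock: 10.2
position: [0.5432, -0.0921, 0.1037]
tool_rot: [3.14, -0.001, -0.007]
force: [-0.3, 0.8, -0.3]
grip_width: 0.0383
finger_force: 30.3
```

```bash
python3 -m inch '[[0,-0.004,0.03,0,0,0,1],[0,0,0.03,0,0,0,1],[0,0,0.017,0,0,0,1],[0,0,0.004,0,0,0,1],[0,0,0,0,0,0,1]]' && python3 -m inch '[[0,0,0,0,0,0,0.5],[0,0,0,0,0,0,0.38],[0,0,0,0,0,0,0.38],[0,0,-0.02,0,0,0,0.38],[0,0,-0.04,0,0,0,0.3]]'
```

```text
clock: 10.7
position: [0.5437, -0.0838, 0.0224]
tool_rot: [-3.141, -0.0, -0.002]
force: [-0.5, -0.4, 0.3]
grip_width: 0.0383
finger_force: 30.4
clock: 11.2
position: [0.542, -0.0843, 0.0809]
tool_rot: [-3.141, 0.004, -0.002]
force: [0.6, -0.6, 1.2]
grip_width: 0.0594
finger_force: 0.0
```

```bash
python3 -m inch '[[0,-0.02,-0.03,0,0,0,0.3],[-0.02,-0.035,-0.02,0,0,0,0.3],[-0.02,-0.035,0,0,0,0,0.3],[-0.02,-0.035,0,0,0,0,0.3],[-0.02,-0.035,0,0,0,0,0.3]]' && python3 -m inch '[[-0.02,-0.035,0,0,0,0,0.3],[-0.008,-0.035,0,0,0,0,0.3],[0,-0.035,0,0,0,0,0.3],[0,-0.035,0,0,0,0,0.3],[0,-0.035,0,0,0,0,0.3]]' && python3 -m inch '[[0,-0.02,0,0,0,0,0.3],[0,0,0,0,0,0,0.3]]'
python3 - <<'E'
from h import *
print(telemetry.observe()["position"])
for cam in("scene","top"):
  s=snap(cam)
  for o in outline_of("knob0",cam)[:5]:
    ys,xs=np.nonzero(o["region"]); m=(xs.mean(),ys.mean()); print(cam,round(o["score"],2),np.round(m,1),np.round(at(cam,m,.018),4),np.round(at(cam,m,.025),4))
E
```

```text
clock: 11.7
position: [0.463, 0.0768, 0.1325]
tool_rot: [-3.141, -0.001, -0.003]
force: [0.3, 0.5, 0.4]
grip_width: 0.0599
finger_force: 0.0
clock: 12.2
position: [0.4361, 0.2522, 0.1324]
tool_rot: [-3.141, -0.001, -0.002]
force: [0.6, 0.4, -0.6]
grip_width: 0.0599
finger_force: 0.0
clock: 12.4
position: [0.4357, 0.2737, 0.1322]
tool_rot: [-3.14, -0.0, 0.001]
force: [0.3, -0.7, -0.6]
grip_width: 0.0599
finger_force: 0.0
[0.43574752 0.27373361 0.132222  ]
scene 0.79 [377.7 305.9] [0.4338 0.3222 0.018 ] [0.4368 0.3225 0.025 ]
scene 0.53 [238.6 220.7] [ 0.5414 -0.0867  0.018 ] [ 0.5435 -0.0832  0.025 ]
scene 0.52 [356.6 331.6] [0.5182 0.33   0.018 ] [0.5205 0.3303 0.025 ]
top 0.64 [321.4 179. ] [ 0.5438 -0.0847  0.018 ] [ 0.5417 -0.0841  0.025 ]
```

```bash
python3 -m inch '[[-0.001,-0.04,0,0,0,0,0.3],[0,-0.008,0.03,0,0,0,0.3],[0,0,0.03,0,0,0,0.3],[0,0,0.03,0,0,0,0.3],[0,0,0.028,0,0,0,0.3]]' && python3 -m inch '[[0,0,0,0,0,0,0.3],[0,0,0,0,0,0,0.6],[0,0,0,0,0,0,1],[0,0,0,0,0,0,1],[0,0,0,0,0,0,1]]' && python3 -m inch '[[0,0,-0.02,0,0,0,1],[0,0,-0.035,0,0,0,1],[0,0,-0.035,0,0,0,1],[0.02,0.03,0,0,0,0,1],[0.02,0.035,0,0,0,0,1]]' && python3 -m inch '[[0.02,0.035,0,0,0,0,1],[0.02,0.035,0,0,0,0,1],[0.02,0.035,0,0,0,0,1],[0.01,0.035,0,0,0,0,1],[0,0.035,0,0,0,0,1]]' && python3 -m inch '[[0,0.035,0,0,0,0,1],[0,0.03,0,0,0,0,1],[0,0,0,0,0,0,1]]'
```

```text
clock: 13.1
position: [0.4356, 0.3176, 0.013]
tool_rot: [3.141, -0.0, -0.004]
force: [-0.3, 1.0, -0.4]
grip_width: 0.0595
finger_force: 0.0
clock: 13.6
position: [0.4362, 0.319, 0.0154]
tool_rot: [-3.14, -0.002, -0.003]
force: [-1.1, -0.9, 10.7]
grip_width: 0.0384
finger_force: 31.0
clock: 14.1
position: [0.476, 0.2544, 0.106]
tool_rot: [-3.139, -0.003, 0.001]
force: [0.6, -1.1, -0.9]
grip_width: 0.0382
finger_force: 30.3
clock: 14.6
position: [0.5461, 0.0767, 0.1047]
tool_rot: [-3.141, -0.002, -0.003]
force: [0.5, -0.2, -0.8]
grip_width: 0.0383
finger_force: 30.3
clock: 14.9
position: [0.5447, 0.0087, 0.1047]
tool_rot: [3.14, -0.001, -0.008]
force: [0.7, 0.5, 0.4]
grip_width: 0.0384
finger_force: 30.3
```

```bash
python3 -m inch '[[0,0.030,0,0,0,0,1],[0,0,0.03,0,0,0,1],[0,0,0.03,0,0,0,1],[0,0,0.017,0,0,0,1],[0,0,0.005,0,0,0,1]]' && python3 -m inch '[[0,0,0,0,0,0,1],[0,0,0,0,0,0,0.5],[0,0,0,0,0,0,0.38],[0,0,0,0,0,0,0.38],[0,0,-0.02,0,0,0,0.38]]' && python3 -m inch '[[0,0,-0.04,0,0,0,0.3],[0,-0.02,-0.03,0,0,0,0.3],[0,-0.035,-0.02,0,0,0,0.3],[0,-0.035,0,0,0,0,0.3],[0,-0.035,0,0,0,0,0.3]]' && python3 -m inch '[[-0.01,-0.035,0,0,0,0,0.3],[-0.01,-0.035,0,0,0,0,0.3],[-0.01,-0.035,0,0,0,0,0.3],[0,-0.035,0,0,0,0,0.3],[0,0,0,0,0,0,0.3]]'
python3 - <<'E'
from h import *
print(telemetry.observe()["position"])
for cam in("scene","top"):
  s=snap(cam)
  for o in outline_of("knob0",cam)[:5]:
    ys,xs=np.nonzero(o["region"]); m=(xs.mean(),ys.mean()); print(cam,round(o["score"],2),np.round(m,1),np.round(at(cam,m,.018),4),np.round(at(cam,m,.025),4))
E
```

```text
clock: 15.4
position: [0.5449, -0.0161, 0.0218]
tool_rot: [-3.141, -0.0, -0.002]
force: [1.4, -1.6, 22.7]
grip_width: 0.0382
finger_force: 31.7
clock: 15.9
position: [0.5434, -0.0164, 0.0408]
tool_rot: [3.142, 0.003, -0.002]
force: [0.2, 0.3, 0.3]
grip_width: 0.0528
finger_force: 0.0
clock: 16.4
position: [0.5451, 0.1098, 0.1331]
tool_rot: [-3.141, -0.002, -0.003]
force: [0.4, 0.5, 0.4]
grip_width: 0.0596
finger_force: 0.0
clock: 16.9
position: [0.5141, 0.2538, 0.1323]
tool_rot: [-3.139, -0.0, 0.003]
force: [0.2, -0.2, 0.2]
grip_width: 0.0598
finger_force: 0.0
[0.514078   0.25384643 0.13229376]
scene 0.73 [254.2 237.5] [ 0.5418 -0.0184  0.018 ] [ 0.5439 -0.0154  0.025 ]
scene 0.69 [208.7 268.7] [ 0.6866 -0.0256  0.018 ] [ 0.6876 -0.0226  0.025 ]
scene 0.66 [356.5 331.4] [0.5182 0.3296 0.018 ] [0.5205 0.3299 0.025 ]
scene 0.65 [238.4 221. ] [ 0.5423 -0.0864  0.018 ] [ 0.5444 -0.0829  0.025 ]
scene 0.53 [441.4 247. ] [0.1848 0.3284 0.018 ] [0.1897 0.3287 0.025 ]
top 0.76 [295.  176.2] [ 0.5453 -0.0167  0.018 ] [ 0.5432 -0.0166  0.025 ]
top 0.63 [321.5 178.4] [ 0.5454 -0.0848  0.018 ] [ 0.5433 -0.0842  0.025 ]
```

```bash
python3 -m inch '[[0.004,-0.035,0,0,0,0,0.3],[0,-0.035,0,0,0,0,0.3],[0,-0.003,0.03,0,0,0,0.3],[0,0,0.03,0,0,0,0.3],[0,0,0.03,0,0,0,0.3]]' && python3 -m inch '[[0,0,0.028,0,0,0,0.3],[0,0,0,0,0,0,0.6],[0,0,0,0,0,0,1],[0,0,0,0,0,0,1],[0,0,0,0,0,0,1]]' && python3 -m inch '[[0,0,0,0,0,0,1],[0,0,-0.02,0,0,0,1],[0,0,-0.035,0,0,0,1],[0,0,-0.035,0,0,0,1],[0.012,0.03,0,0,0,0,1]]' && python3 -m inch '[[0.013,0.035,0,0,0,0,1],[0,0.035,0,0,0,0,1],[0,0.035,0,0,0,0,1],[0,0.035,0,0,0,0,1],[0,0.035,0,0,0,0,1]]' && python3 -m inch '[[0,0.035,0,0,0,0,1],[0,0.03,0,0,0,0,1],[0,0,0,0,0,0,1],[0,0,0,0,0,0,1]]'
```

```text
clock: 17.6
position: [0.5199, 0.3203, 0.0411]
tool_rot: [3.141, -0.001, -0.004]
force: [0.3, 0.2, -0.6]
grip_width: 0.0599
finger_force: 0.0
clock: 18.1
position: [0.5202, 0.3217, 0.0155]
tool_rot: [-3.14, -0.002, -0.003]
force: [-0.9, -0.8, 0.1]
grip_width: 0.0379
finger_force: 30.3
clock: 18.6
position: [0.5317, 0.2966, 0.109]
tool_rot: [-3.135, -0.005, 0.003]
force: [0.2, 0.7, -1.3]
grip_width: 0.0384
finger_force: 30.5
clock: 19.1
position: [0.5439, 0.1151, 0.1046]
tool_rot: [-3.141, -0.001, -0.002]
force: [1.1, -0.3, -0.7]
grip_width: 0.0385
finger_force: 30.5
clock: 19.5
position: [0.544, 0.0511, 0.1045]
tool_rot: [-3.141, -0.001, -0.004]
force: [0.5, 0.9, -1.2]
grip_width: 0.038
finger_force: 30.5
```

```bash
python3 -m inch '[[0,0,0.03,0,0,0,1],[0,0,0.03,0,0,0,1],[0,0,0.017,0,0,0,1],[0,0,0.005,0,0,0,1],[0,0,0,0,0,0,1]]' && python3 -m inch '[[0,0,0,0,0,0,0.5],[0,0,0,0,0,0,0.38],[0,0,0,0,0,0,0.38],[0,0,-0.02,0,0,0,0.38],[0,0,-0.04,0,0,0,0.3]]' && python3 -m inch '[[-0.02,0.01,-0.03,0,0,0,0.3],[-0.035,0.03,0,0,0,0,0.3],[-0.03,0.029,0,0,0,0,0.3],[0,0,0,0,0,0,0.3],[0,0,0,0,0,0,0.3]]'
python3 - <<'E'
from h import *
print(telemetry.observe()["position"])
for cam in("scene","top"):
  s=snap(cam)
  for o in outline_of("knob0",cam)[:5]:
    ys,xs=np.nonzero(o["region"]); m=(xs.mean(),ys.mean()); print(cam,round(o["score"],2),np.round(m,1),np.round(at(cam,m,.025),4))
  for o in landmark_of("sled_fin",cam)[:2]: print(cam,o["score"],np.round(at(cam,o["xy"],.044),4))
  if cam=="scene": cv2.imwrite("pics/f.png",cv2.resize(s[140:340,150:430],None,fx=2.8,fy=2.8,interpolation=cv2.INTER_CUBIC)[:,:,::-1])
E
```

```text
clock: 20.0
position: [0.5436, 0.0524, 0.0218]
tool_rot: [-3.141, 0.001, -0.001]
force: [-0.2, -0.5, -0.1]
grip_width: 0.0383
finger_force: 30.5
clock: 20.5
position: [0.5424, 0.0513, 0.0811]
tool_rot: [3.141, 0.004, -0.002]
force: [0.5, 0.2, 0.5]
grip_width: 0.06
finger_force: 0.0
clock: 21.0
position: [0.4588, -0.0179, 0.1127]
tool_rot: [3.142, -0.001, -0.004]
force: [1.2, 0.1, 0.2]
grip_width: 0.0597
finger_force: 0.0
[ 0.45875742 -0.01790802  0.11267657]
scene 0.63 [271.3 254.8] [0.5425 0.0523 0.025 ]
scene 0.62 [238.2 221.1] [ 0.5448 -0.0828  0.025 ]
scene 0.49 [441.4 247.4] [0.1906 0.3295 0.025 ]
scene 0.47 [222.  284.9] [0.688  0.0339 0.025 ]
scene 0.93 [ 0.4468 -0.0187  0.044 ]
top 0.58 [140.9 311. ] [0.1799 0.322  0.025 ]
```

View pics/f.png

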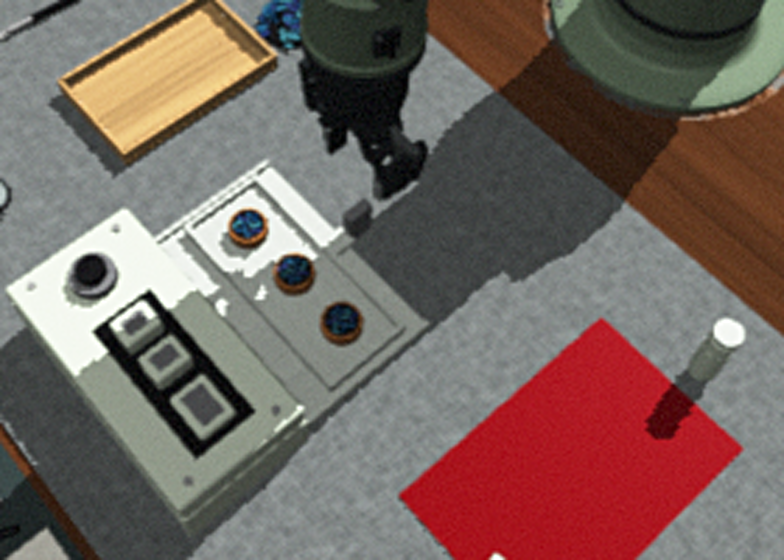

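Three knobs sit face up on the sled at crop (248,228), (294,273) and (341,322), and the card is empty apart from the eraser. Now I grip the fin and push the tray home.

```bash
python3 -m inch '[[0,0,0.03,0,0,0,0.3],[0,0,0.03,0,0,0,0.3],[0,0,0.023,0,0,0,0.3],[0,0,0,0,0,0,0.6],[0,0,0,0,0,0,1]]' 50 && python3 -m inch '[[0,0,0,0,0,0,1],[0,0,0,0,0,0,1],[0,0,0,0,0,0,1],[0.005,0,0,0,0,0,1],[0.01,0,0,0,0,0,1]]' && python3 -m inch '[[0.015,0,0,0,0,0,1],[0.02,0,0,0,0,0,1],[0.02,0,0,0,0,0,1],[0.02,0,0,0,0,0,1],[0.02,0,0,0,0,0,1]]' && python3 -m inch '[[0.015,0,0,0,0,0,1],[0.01,0,0,0,0,0,1],[0.005,0,0,0,0,0,1],[0.004,0,0,0,0,0,1],[0,0,0,0,0,0,1]]'
```

```text
clock: 21.8
position: [0.4586, -0.0171, 0.0292]
tool_rot: [3.142, 0.001, -0.002]
force: [-0.8, -0.3, 0.3]
grip_width: 0.0317
finger_force: 0.0
clock: 22.3
position: [0.4739, -0.0178, 0.0302]
tool_rot: [3.141, -0.001, -0.002]
force: [-1.7, -2.9, 5.6]
grip_width: 0.0131
finger_force: 49.4
clock: 22.8
position: [0.5697, -0.0176, 0.0302]
tool_rot: [-3.141, -0.001, -0.002]
force: [-2.4, 0.1, 5.2]
grip_width: 0.0134
finger_force: 49.0
clock: 23.3
position: [0.6038, -0.0176, 0.0303]
tool_rot: [-3.141, -0.002, -0.002]
force: [2.2, -0.4, 4.9]
grip_width: 0.013
finger_force: 49.2
```

```bash
python3 -m inch '[[0.003,0,0,0,0,0,1],[0.003,0,0,0,0,0,1],[0,0,0,0,0,0,1]]' && python3 -m inch '[[0.003,0,0,0,0,0,1],[0.002,0,0,0,0,0,1],[0,0,0,0,0,0,1]]'
```

```text
clock: 23.6
position: [0.6072, -0.0176, 0.0302]
tool_rot: [3.141, 0.003, -0.002]
force: [-15.1, 0.7, 20.7]
grip_width: 0.0131
finger_force: 51.3
clock: 23.9
position: [0.6079, -0.0176, 0.0297]
tool_rot: [3.141, 0.011, -0.002]
force: [-41.7, 2.4, 39.2]
grip_width: 0.0131
finger_force: 54.8
```

```bash
python3 -m inch '[[-0.004,0,0,0,0,0,1],[0,0,0,0,0,0,0.3],[0,0,0,0,0,0,0.3],[0,0,-0.03,0,0,0,0.3],[0,0,-0.035,0,0,0,0.3]]' && python3 -m inch '[[0,0,-0.035,0,0,0,1],[0.03,0.01,-0.01,0,0,0,1],[0.03,0.013,0,0,0,0,1],[0.03,0,0,0,0,0,1],[0,0,0,0,0,0,1]]'
python3 - <<'E'
from h import *
print(telemetry.observe()["position"],telemetry.observe()["grip_width"])
for cam in("scene","top"):
  s=snap(cam)
  for n,z in dict(key_off_top=.092,key_short_top=.102,key_long_top=.102,start_top=.106,sled_fin=.044).items():
    for o in landmark_of(n,cam)[:1]: print(n,cam,np.round(at(cam,o["xy"],z),4))
  if cam=="scene": cv2.imwrite("pics/g.png",cv2.resize(s[170:330,120:320],None,fx=3,fy=3,interpolation=cv2.INTER_CUBIC)[:,:,::-1])
E
```

```text
clock: 24.4
position: [0.6091, -0.0176, 0.094]
tool_rot: [-3.141, 0.002, -0.002]
force: [0.2, 0.1, 0.2]
grip_width: 0.0599
finger_force: 0.0
clock: 24.9
position: [0.7023, -0.0411, 0.1389]
tool_rot: [-3.141, -0.002, -0.003]
force: [-1.3, -0.4, -0.5]
grip_width: 0.0001
finger_force: 0.0
[ 0.70230818 -0.04111421  0.13889132] 9.523579826128543e-05
key_off_top scene [0.697  0.0581 0.092 ]
key_short_top scene [0.6984 0.0053 0.102 ]
key_long_top scene [ 0.6983 -0.0374  0.102 ]
sled_fin scene [ 0.6043 -0.0177  0.044 ]
key_off_top top [0.7005 0.0522 0.092 ]
```

View pics/g.png

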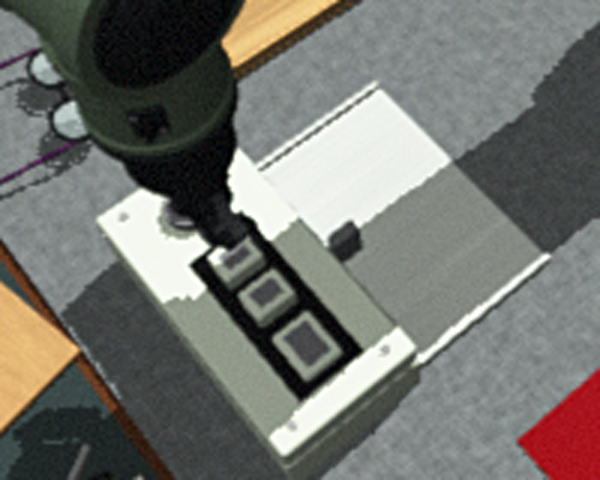

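The sled is home with its fin at (345,240), and the closed fingers are above the long key at (238,255). Now I press the key.

```bash
python3 -m inch '[[-0.004,0,0.015,0,0,0,1],[0,0,0.015,0,0,0,1],[0,0,0.008,0,0,0,1],[0,0,0.004,0,0,0,1],[0,0,0.004,0,0,0,1]]' && python3 -m inch '[[0,0,0.003,0,0,0,1],[0,0,0.001,0,0,0,1],[0,0,0,0,0,0,1]]'
```

```text
clock: 26.0
position: [0.6957, -0.0409, 0.0927]
tool_rot: [-3.142, 0.0, -0.002]
force: [-0.5, 0.6, 0.3]
grip_width: -0.0
finger_force: 0.0
clock: 26.3
position: [0.696, -0.0409, 0.0918]
tool_rot: [3.141, -0.001, -0.003]
force: [-14.7, -0.4, 34.6]
grip_width: -0.0001
finger_force: 17.3
```

```bash
python3 -m inch '[[0,0,-0.02,0,0,0,1],[0,0,-0.025,0,0,0,1],[0,0.03,0,0,0,0,1],[0.001,0.0315,0,0,0,0,1],[0,0,0,0,0,0,1]]'
python3 - <<'E'
from h import *
print(telemetry.observe()["position"])
s=snap("scene");t=snap("top")
a=cv2.resize(s[200:320,150:290],(420,360),interpolation=cv2.INTER_CUBIC);b=cv2.resize(t[70:150,240:360],(540,360),interpolation=cv2.INTER_CUBIC)
cv2.imwrite("pics/h.png",cv2.resize(np.hstack([a,b]),(800,300))[:,:,::-1])
for c in ("top","scene"):
  for o in landmark_of("start_top",c)[:2]: print(c,o["score"],np.round(at(c,o["xy"],.106),4))
  for o in landmark_of("key_long_top",c)[:1]: print(c,o["score"],np.round(at(c,o["xy"],.092),4))
  for o in landmark_of("key_off_top",c)[:1]: print(c,o["score"],np.round(at(c,o["xy"],.102),4))
E
```

```text
clock: 26.8
position: [0.6963, -0.1082, 0.1344]
tool_rot: [3.139, -0.001, -0.008]
force: [-0.9, -0.8, 0.1]
grip_width: -0.0
finger_force: 0.0
[ 0.69628746 -0.10816214  0.13438545]
top 0.65 [ 0.7039 -0.0423  0.092 ]
top 0.76 [0.6957 0.0502 0.102 ]
scene 0.64 [ 0.6927 -0.104   0.106 ]
scene 0.67 [ 0.7023 -0.0362  0.092 ]
scene 0.76 [0.6952 0.0599 0.102 ]
```

View pics/h.png

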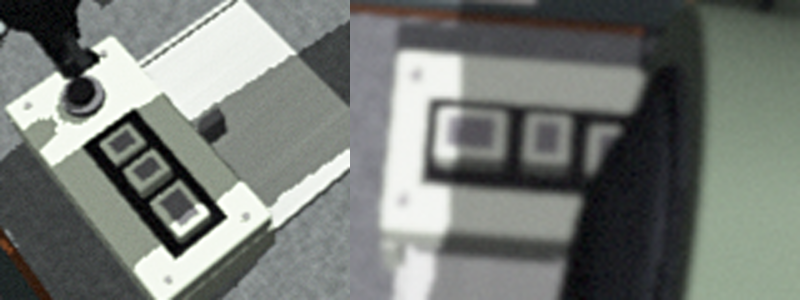

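The long key is now down and the off key has risen (scene crop at about (122,140) and (180,205)). The fingers are above the start button at (82,95), so I press it and release.

```bash
python3 -m inch '[[0.001,-0.001,0.015,0,0,0,1],[0,0,0.012,0,0,0,1],[0,0,0.004,0,0,0,1],[0,0,0.003,0,0,0,1],[0,0,0,0,0,0,1]]' && python3 -m inch '[[0,0,0.002,0,0,0,1],[0,0,0.001,0,0,0,1],[0,0,0,0,0,0,1]]'
```

```text
clock: 27.7
position: [0.697, -0.101, 0.1002]
tool_rot: [-3.141, 0.001, -0.002]
force: [-2.5, 1.6, 3.6]
grip_width: -0.0003
finger_force: 2.1
clock: 28.0
position: [0.6973, -0.1011, 0.0995]
tool_rot: [-3.141, -0.0, -0.002]
force: [-16.2, 3.3, 36.4]
grip_width: -0.0001
finger_force: 18.0
```

```bash
python3 -m inch '[[0,0,-0.02,0,0,0,1],[0,0,-0.02,0,0,0,1],[0,-0.03,0,0,0,0,1],[0,-0.04,0,0,0,0,1],[0,-0.04,0,0,0,0,1]]' && python3 -m inch '[[0,-0.04,0,0,0,0,1],[0,-0.012,0,0,0,0,1],[0,0,0,0,0,0,1],[0,0,0,0,0,0,1]]'
python3 - <<'E'
from h import *
print(telemetry.observe()["position"])
s=snap("scene");cv2.imwrite("pics/i.png",cv2.resize(s[190:330,130:310],None,fx=3,fy=3,interpolation=cv2.INTER_CUBIC)[:,:,::-1])
E
```

```text
clock: 28.5
position: [0.6975, 0.0094, 0.137]
tool_rot: [3.142, -0.0, -0.003]
force: [0.6, -0.1, 0.3]
grip_width: -0.0002
finger_force: 0.0
clock: 28.9
position: [0.6978, 0.0594, 0.1368]
tool_rot: [3.141, 0.0, -0.003]
force: [0.7, -0.3, 0.7]
grip_width: -0.0003
finger_force: 0.0
[0.69780221 0.05936319 0.13677885]
```

View pics/i.png

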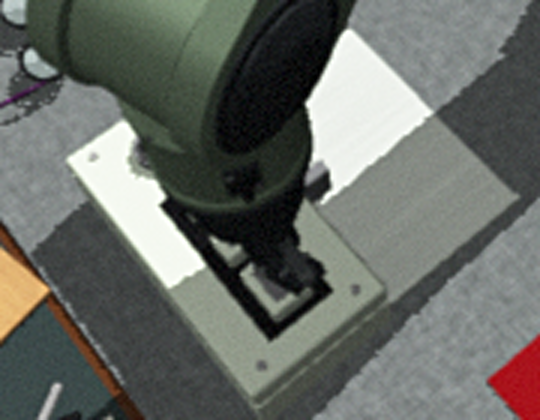

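The fingers are above the off key at (285,285). I press it, back off, and return above the fin.

```bash
python3 -m inch '[[0,0,0.015,0,0,0,1],[0,0,0.015,0,0,0,1],[0,0,0.007,0,0,0,1],[0,0,0.004,0,0,0,1],[0,0,0.004,0,0,0,1]]' && python3 -m inch '[[0,0,0.001,0,0,0,1],[0,0,0,0,0,0,1]]' && python3 -m inch '[[0,0,-0.02,0,0,0,1],[0,0,-0.025,0,0,0,1],[-0.02,0.02,0,0,0,0,1],[-0.03,0.03,0,0,0,0,0.3],[-0.03,0.027,0,0,0,0,0.3]]' && python3 -m inch '[[-0.009,0,0,0,0,0,0.3],[0,0,0,0,0,0,0.3]]'
python3 - <<'E'
from h import *
print(telemetry.observe()["position"])
s=snap("scene");t=snap("top")
a=cv2.resize(s[200:320,150:290],(420,360),interpolation=cv2.INTER_CUBIC);b=cv2.resize(t[70:150,240:360],(540,360),interpolation=cv2.INTER_CUBIC)
cv2.imwrite("pics/j.png",cv2.resize(np.hstack([a,b]),(800,300))[:,:,::-1])
E
```

```text
clock: 29.45
position: [0.6978, 0.0606, 0.0916]
tool_rot: [-3.142, 0.0, -0.002]
force: [-8.4, -1.0, 34.5]
grip_width: 0.0
finger_force: 18.4
clock: 29.65
position: [0.6978, 0.0605, 0.092]
tool_rot: [3.141, -0.0, -0.002]
force: [-6.0, -0.9, 12.2]
grip_width: 0.0001
finger_force: 6.3
clock: 30.15
position: [0.6167, -0.0172, 0.1361]
tool_rot: [3.141, -0.001, -0.002]
force: [1.1, -0.9, 0.6]
grip_width: 0.0282
finger_force: 0.0
clock: 30.35
position: [0.608, -0.0168, 0.1366]
tool_rot: [3.141, -0.0, -0.003]
force: [-0.5, 0.8, -0.1]
grip_width: 0.0582
finger_force: 0.0
[ 0.60802235 -0.01676823  0.13657432]
```

View pics/j.png

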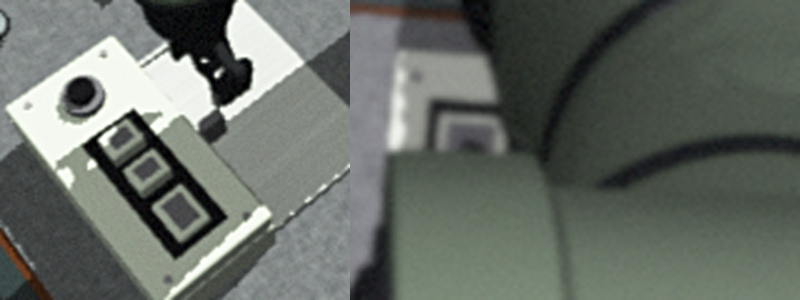

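The off key is down, the long key is up again at (122,138) and the start button is up. Now I grip the fin and draw the tray out.

```bash
python3 -m inch '[[0,0,0.035,0,0,0,0.3],[0,0,0.035,0,0,0,0.3],[0,0,0.035,0,0,0,0.3],[0,0,0.002,0,0,0,0.6],[0,0,0,0,0,0,1]]' && python3 -m inch '[[0,0,0,0,0,0,1],[0,0,0,0,0,0,1],[0,0,0,0,0,0,1],[-0.005,0,0,0,0,0,1],[-0.01,0,0,0,0,0,1]]' && python3 -m inch '[[-0.015,0,0,0,0,0,1],[-0.02,0,0,0,0,0,1],[-0.02,0,0,0,0,0,1],[-0.02,0,0,0,0,0,1],[-0.02,0,0,0,0,0,1]]' && python3 -m inch '[[-0.015,0,0,0,0,0,1],[-0.01,0,0,0,0,0,1],[-0.007,0,0,0,0,0,1],[-0.004,0,0,0,0,0,1],[0,0,0,0,0,0,1]]'
```

```text
clock: 30.95
position: [0.609, -0.0154, 0.029]
tool_rot: [-3.141, 0.001, -0.001]
force: [-0.7, 0.0, 0.2]
grip_width: 0.0315
finger_force: 0.0
clock: 31.45
position: [0.5952, -0.0175, 0.0308]
tool_rot: [3.14, -0.004, -0.003]
force: [1.5, -7.2, 0.5]
grip_width: 0.013
finger_force: 51.2
clock: 31.95
position: [0.4995, -0.0176, 0.0308]
tool_rot: [3.14, -0.004, -0.004]
force: [3.1, -12.9, 0.5]
grip_width: 0.0128
finger_force: 51.4
clock: 32.45
position: [0.4634, -0.0177, 0.0307]
tool_rot: [3.14, -0.002, -0.004]
force: [-0.7, -14.0, 7.3]
grip_width: 0.013
finger_force: 52.4
```

```bash
python3 -m inch '[[-0.003,0,0,0,0,0,1],[-0.002,0,0,0,0,0,1],[0,0,0,0,0,0,1]]' && python3 -m inch '[[-0.002,0,0,0,0,0,1],[-0.002,0,0,0,0,0,1],[0,0,0,0,0,0,1]]'
```

```text
clock: 32.75
position: [0.4599, -0.0176, 0.0308]
tool_rot: [3.14, -0.005, -0.004]
force: [6.7, -16.0, 0.9]
grip_width: 0.0129
finger_force: 51.4
clock: 33.05
position: [0.4597, -0.0176, 0.031]
tool_rot: [3.141, -0.012, -0.005]
force: [28.4, -19.2, -23.1]
grip_width: 0.0129
finger_force: 50.1
```

```bash
python3 -m inch '[[0.003,0,0,0,0,0,1],[0,0,0,0,0,0,0.3],[0,0,0,0,0,0,0.3],[0,0,-0.03,0,0,0,0.3],[0,0,-0.035,0,0,0,0.3]]' && python3 -m inch '[[0,0,-0.02,0,0,0,0.3],[0,0,-0.02,0,0,0,0.3],[0,0,0,0,0,0,0.3]]'
python3 - <<'E'
from h import *
print(telemetry.observe()["position"])
for cam in("scene","top"):
  s=snap(cam)
  for o in outline_of("knob0",cam)[:5]:
    ys,xs=np.nonzero(o["region"]); m=(xs.mean(),ys.mean()); print(cam,round(o["score"],2),np.round(m,1),np.round(at(cam,m,.025),4))
  for o in landmark_of("tray_in",cam)[:1]: print("tray",cam,o["score"],np.round(at(cam,o["xy"],.011),4))
  if cam=="scene": cv2.imwrite("pics/k.png",cv2.resize(s[110:310,140:420],None,fx=2.8,fy=2.8,interpolation=cv2.INTER_CUBIC)[:,:,::-1])
E
```

```text
clock: 33.55
position: [0.456, -0.0154, 0.0947]
tool_rot: [-3.141, 0.002, -0.001]
force: [0.6, 0.3, 0.1]
grip_width: 0.0598
finger_force: 0.0
clock: 33.85
position: [0.4579, -0.0155, 0.1368]
tool_rot: [-3.141, -0.005, -0.002]
force: [0.6, -0.9, -0.5]
grip_width: 0.0592
finger_force: 0.0
[ 0.45793326 -0.01553341  0.13675736]
scene 0.67 [255.1 237.1] [ 0.5412 -0.015   0.025 ]
scene 0.63 [239.1 220.7] [ 0.5424 -0.0823  0.025 ]
scene 0.62 [441.3 247.1] [0.1901 0.3287 0.025 ]
scene 0.5 [256.5 239.5] [ 0.5431 -0.0069  0.025 ]
scene 0.16 [181.7 236. ] [ 0.6868 -0.1454  0.025 ]
tray scene 0.59 [ 0.4822 -0.3083  0.011 ]
top 0.5 [140.5 311.4] [0.1788 0.3228 0.025 ]
top 0.26 [176.7 105.1] [0.7114 0.3108 0.025 ]
tray top 0.75 [ 0.4901 -0.2879  0.011 ]
```

View pics/k.png

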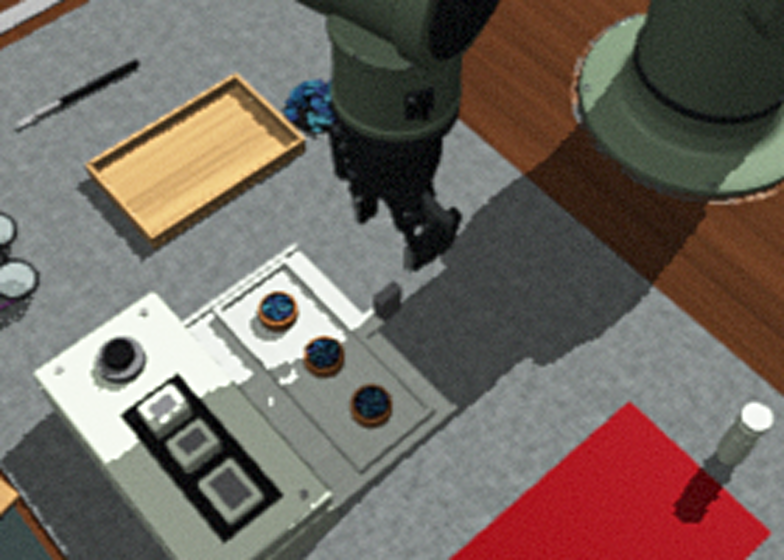

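The tray is fully out with the three knobs unmoved at crop (278,310), (324,355) and (371,404). The finished tray's rim corners are (88,165), (237,75), (305,140) and (155,242). Next I pick the rightmost knob.

```bash
python3 - <<'E'
from h import *
P=np.array([at("scene",(140+u/2.8,110+v/2.8),.028) for u,v in[(88,165),(237,75),(305,140),(155,242)]])
print(np.round(P,4),P.mean(0))
E
python3 -m inch '[[0.028,0.023,0,0,0,0,0.35],[0.028,0.023,0,0,0,0,0.35],[0.028,0.022,0,0,0,0,0.35],[0,0,0.03,0,0,0,0.35],[0,0,0.03,0,0,0,0.35]]' && python3 -m inch '[[0,0,0.03,0,0,0,0.35],[0,0,0.022,0,0,0,0.35],[0,0,0.001,0,0,0,0.35],[0,0,0,0,0,0,1],[0,0,0,0,0,0,1]]' 30 && python3 -m inch '[[0,0,0,0,0,0,1],[0,0,0,0,0,0,1],[0,0,-0.02,0,0,0,1],[0,0,-0.035,0,0,0,1],[0,0,-0.035,0,0,0,1]]'
```

```text
[[ 0.5847 -0.3501  0.028 ]
 [ 0.3893 -0.3483  0.028 ]
 [ 0.3903 -0.2267  0.028 ]
 [ 0.5874 -0.2237  0.028 ]] [ 0.48791589 -0.28718718  0.028     ]
clock: 34.65
position: [0.541, -0.0847, 0.0727]
tool_rot: [3.142, -0.001, -0.004]
force: [-0.1, 0.8, -0.8]
grip_width: 0.0554
finger_force: 0.0
clock: 35.15
position: [0.541, -0.084, 0.022]
tool_rot: [3.142, -0.001, -0.002]
force: [-0.4, -0.2, -0.1]
grip_width: 0.0384
finger_force: 30.1
clock: 35.65
position: [0.5401, -0.084, 0.1122]
tool_rot: [-3.142, 0.001, -0.002]
force: [0.8, -0.0, -0.2]
grip_width: 0.0382
finger_force: 30.3
```

```bash
python3 -m inch '[[0.005,0.03,0,0,0,0,1],[0.005,0.035,0,0,0,0,1],[0,0.035,0,0,0,0,1],[0,0.035,0,0,0,0,1],[0,0.035,0,0,0,0,1]]' && python3 -m inch '[[0,0.035,0,0,0,0,1],[0,0,0,0,0,0,1],[0,0,0,0,0,0,1]]'
```

```text
clock: 36.15
position: [0.55, -0.2556, 0.1116]
tool_rot: [3.141, -0.001, -0.002]
force: [0.3, 0.5, -0.5]
grip_width: 0.0381
finger_force: 30.3
clock: 36.45
position: [0.5497, -0.2896, 0.1112]
tool_rot: [-3.142, -0.0, -0.004]
force: [-0.5, 1.2, -0.7]
grip_width: 0.0386
finger_force: 30.3
```

```bash
python3 -m inch '[[0,0,0.03,0,0,0,1],[0,0,0.03,0,0,0,1],[0,0,0.022,0,0,0,1],[0,0,0.008,0,0,0,1],[0,0,0.002,0,0,0,1]]' && python3 -m inch '[[0,0,0,0,0,0,1],[0,0,0,0,0,0,0.5],[0,0,0,0,0,0,0.35],[0,0,0,0,0,0,0.35],[0,0,-0.025,0,0,0,0.35]]' && python3 -m inch '[[0,0,-0.035,0,0,0,0.35],[0,0,-0.035,0,0,0,0.35],[-0.008,-0.03,0,0,0,0,0.35],[0,-0.035,0,0,0,0,0.35],[0,-0.035,0,0,0,0,0.35]]' && python3 -m inch '[[0,-0.035,0,0,0,0,0.35],[0,-0.035,0,0,0,0,0.35],[0,-0.035,0,0,0,0,0.35],[0,-0.035,0,0,0,0,0.35],[0,-0.034,0,0,0,0,0.35]]' && python3 -m inch '[[0,0,0,0,0,0,0.35],[0,0,0,0,0,0,0.35]]'
python3 - <<'E'
from h import *
print(telemetry.observe()["position"])
for cam in("scene","top"):
  s=snap(cam)
  for o in outline_of("knob0",cam)[:5]:
    ys,xs=np.nonzero(o["region"]); m=(xs.mean(),ys.mean()); print(cam,round(o["score"],2),np.round(m,1),np.round(at(cam,m,.022),4))
E
```

```text
clock: 36.95
position: [0.55, -0.288, 0.0186]
tool_rot: [-3.141, 0.001, -0.001]
force: [-0.0, -0.2, -0.3]
grip_width: 0.0382
finger_force: 30.4
clock: 37.45
position: [0.5485, -0.2884, 0.0421]
tool_rot: [-3.14, 0.004, -0.002]
force: [-0.5, -0.1, -0.4]
grip_width: 0.0558
finger_force: 0.0
clock: 37.95
position: [0.542, -0.1882, 0.1146]
tool_rot: [3.141, -0.001, -0.003]
force: [-0.0, 1.2, 0.4]
grip_width: 0.0553
finger_force: 0.0
clock: 38.45
position: [0.5426, -0.0136, 0.1144]
tool_rot: [-3.142, -0.001, -0.002]
force: [-0.1, 0.2, 0.3]
grip_width: 0.0557
finger_force: 0.0
clock: 38.65
position: [0.5427, -0.0146, 0.1143]
tool_rot: [3.142, -0.0, -0.001]
force: [-0.4, -0.5, -0.2]
grip_width: 0.0552
finger_force: 0.0
[ 0.54272758 -0.01458926  0.11426282]
scene 0.69 [254.7 237. ] [ 0.5411 -0.0171  0.022 ]
scene 0.68 [441.4 247.3] [0.1883 0.3291 0.022 ]
scene 0.51 [192.5 177.8] [ 0.5546 -0.287   0.022 ]
scene 0.48 [271.9 255. ] [0.5407 0.0526 0.022 ]
top 0.63 [140.8 311.4] [0.1788 0.3233 0.022 ]
```

```bash
python3 -m inch '[[0,0,0.03,0,0,0,0.35],[0,0,0.03,0,0,0,0.35],[0,0,0.03,0,0,0,0.35],[0,0,0.002,0,0,0,0.35],[0,0,0,0,0,0,0.7]]' && python3 -m inch '[[0,0,0,0,0,0,1],[0,0,0,0,0,0,1],[0,0,0,0,0,0,1],[0,0,-0.02,0,0,0,1],[0,0,-0.035,0,0,0,1]]' && python3 -m inch '[[0,0,-0.035,0,0,0,1],[-0.01,0.03,0,0,0,0,1],[-0.01,0.035,0,0,0,0,1],[-0.01,0.035,0,0,0,0,1],[-0.01,0.035,0,0,0,0,1]]' && python3 -m inch '[[-0.01,0.035,0,0,0,0,1],[0,0.035,0,0,0,0,1],[0,0.035,0,0,0,0,1],[0,0.033,0,0,0,0,1],[0,0,0,0,0,0,1]]' && python3 -m inch '[[0,0,0,0,0,0,1]]'
```

```text
clock: 39.35
position: [0.5424, -0.0156, 0.0221]
tool_rot: [3.141, 0.001, -0.003]
force: [0.4, -0.2, 0.8]
grip_width: 0.0423
finger_force: 0.0
clock: 39.85
position: [0.5415, -0.015, 0.0766]
tool_rot: [3.142, 0.003, -0.002]
force: [0.0, 0.4, 0.2]
grip_width: 0.0382
finger_force: 30.3
clock: 40.35
position: [0.5019, -0.1513, 0.1127]
tool_rot: [3.141, -0.001, -0.002]
force: [-0.2, -0.3, -1.4]
grip_width: 0.0383
finger_force: 30.3
clock: 40.85
position: [0.491, -0.2928, 0.1124]
tool_rot: [3.139, -0.001, -0.008]
force: [-0.9, 0.4, -0.4]
grip_width: 0.038
finger_force: 30.3
clock: 40.95
position: [0.4918, -0.2883, 0.1122]
tool_rot: [-3.142, -0.0, -0.004]
force: [-0.3, 0.5, -0.4]
grip_width: 0.0381
finger_force: 30.3
```

```bash
python3 -m inch '[[0,0,0.03,0,0,0,1],[0,0,0.03,0,0,0,1],[0,0,0.023,0,0,0,1],[0,0,0.008,0,0,0,1],[0,0,0.002,0,0,0,1]]' && python3 -m inch '[[0,0,0,0,0,0,1],[0,0,0,0,0,0,0.5],[0,0,0,0,0,0,0.35],[0,0,0,0,0,0,0.35],[0,0,-0.025,0,0,0,0.35]]' && python3 -m inch '[[0,0,-0.035,0,0,0,0.35],[0,0,-0.035,0,0,0,0.35],[0.01,-0.03,0,0,0,0,0.35],[0.01,-0.035,0,0,0,0,0.35],[0.01,-0.035,0,0,0,0,0.35]]' && python3 -m inch '[[0.01,-0.035,0,0,0,0,0.35],[0.01,-0.035,0,0,0,0,0.35],[0,-0.035,0,0,0,0,0.35],[0,-0.035,0,0,0,0,0.35],[0,-0.035,0,0,0,0,0.35]]' && python3 -m inch '[[0,-0.035,0,0,0,0,0.35],[0,-0.03,0,0,0,0,0.35],[0,0,0,0,0,0,0.35],[0,0,0,0,0,0,0.35]]'
python3 - <<'E'
from h import *
print(telemetry.observe()["position"])
for cam in("scene","top"):
  s=snap(cam)
  for o in outline_of("knob0",cam)[:5]:
    ys,xs=np.nonzero(o["region"]); m=(xs.mean(),ys.mean()); print(cam,round(o["score"],2),np.round(m,1),np.round(at(cam,m,.022),4))
E
```

```text
clock: 41.45
position: [0.4921, -0.2868, 0.0188]
tool_rot: [-3.141, 0.001, -0.001]
force: [-0.9, -0.4, -0.9]
grip_width: 0.0382
finger_force: 30.3
clock: 41.95
position: [0.4907, -0.2872, 0.0424]
tool_rot: [-3.14, 0.003, -0.002]
force: [-0.5, 0.3, 1.0]
grip_width: 0.0553
finger_force: 0.0
clock: 42.45
position: [0.5225, -0.1871, 0.1146]
tool_rot: [3.141, -0.001, -0.003]
force: [0.2, -0.2, 0.1]
grip_width: 0.0552
finger_force: 0.0
clock: 42.95
position: [0.5426, -0.0117, 0.1143]
tool_rot: [-3.142, -0.0, -0.002]
force: [1.0, -0.3, 0.7]
grip_width: 0.0553
finger_force: 0.0
clock: 43.35
position: [0.5427, 0.0523, 0.1142]
tool_rot: [3.141, -0.0, -0.001]
force: [0.5, -1.4, -0.3]
grip_width: 0.0553
finger_force: 0.0
[0.54272866 0.05230947 0.11416348]
scene 0.71 [441.6 247.2] [0.1876 0.3294 0.022 ]
scene 0.51 [192.7 177.7] [ 0.5539 -0.2869  0.022 ]
scene 0.47 [210.  167.5] [ 0.4933 -0.2844  0.022 ]
top 0.79 [140.8 311.4] [0.1789 0.3231 0.022 ]
```

```bash
python3 - <<'E'
from h import *
s=snap("scene")
for o in landmark_of("knob0","scene")[:6]: print(round(o["score"],2),np.round(o["xy"],1),np.round(at("scene",o["xy"],.015),4))
for o in outline_of("knob0","scene")[:6]:
    ys,xs=np.nonzero(o["region"]); m=(xs.mean(),ys.mean()); print(round(o["score"],2),np.round(m,1),np.round(at("scene",m,.022),4))
print(s[250:258,268:276].mean((0,1)),proj("scene",(.541,.052,.03)))
E
```

```text
0.76 [272.5 253.2] [0.5341 0.0473 0.015 ]
0.72 [442.  244.8] [0.1761 0.3255 0.015 ]
0.61 [212.7 168.4] [ 0.4867 -0.2814  0.015 ]
0.67 [271.5 255.1] [0.5417 0.0521 0.022 ]
0.62 [192.7 177.8] [ 0.5542 -0.2865  0.022 ]
0.61 [210.1 166.9] [ 0.4917 -0.2859  0.022 ]
0.45 [441.5 246.9] [0.187  0.3288 0.022 ]
0.29 [208.5 268.9] [ 0.6877 -0.0237  0.022 ]
[18.15625  36.046875 48.4375  ] [271.68591709 253.57070552]
```

```bash
python3 -m inch '[[0,0,0.03,0,0,0,0.35],[0,0,0.03,0,0,0,0.35],[0,0,0.03,0,0,0,0.35],[0,0,0.002,0,0,0,0.35],[0,0,0,0,0,0,0.7]]' && python3 -m inch '[[0,0,0,0,0,0,1],[0,0,0,0,0,0,1],[0,0,0,0,0,0,1],[0,0,-0.02,0,0,0,1],[0,0,-0.035,0,0,0,1]]' && python3 -m inch '[[0,0,-0.035,0,0,0,1],[-0.012,0.03,0,0,0,0,1],[-0.012,0.035,0,0,0,0,1],[-0.012,0.035,0,0,0,0,1],[-0.012,0.035,0,0,0,0,1]]' && python3 -m inch '[[-0.012,0.035,0,0,0,0,1],[-0.012,0.035,0,0,0,0,1],[-0.012,0.035,0,0,0,0,1],[-0.012,0.033,0,0,0,0,1],[-0.012,0.035,0,0,0,0,1]]' && python3 -m inch '[[0,0.032,0,0,0,0,1],[0,0,0,0,0,0,1],[0,0,0,0,0,0,1]]'
```

```text
clock: 44.2
position: [0.5426, 0.0518, 0.0221]
tool_rot: [3.141, 0.001, -0.002]
force: [0.2, -0.6, 0.2]
grip_width: 0.0423
finger_force: 0.0
clock: 44.7
position: [0.5417, 0.0519, 0.0766]
tool_rot: [3.141, 0.003, -0.002]
force: [-0.0, -0.1, 0.7]
grip_width: 0.0382
finger_force: 30.3
clock: 45.2
position: [0.494, -0.0842, 0.1127]
tool_rot: [3.141, -0.001, -0.002]
force: [1.1, -0.0, -0.9]
grip_width: 0.0383
finger_force: 30.3
clock: 45.7
position: [0.4336, -0.2571, 0.1126]
tool_rot: [3.141, -0.001, -0.002]
force: [1.1, -0.2, -0.7]
grip_width: 0.0381
finger_force: 30.3
clock: 46.0
position: [0.4339, -0.2882, 0.1123]
tool_rot: [3.141, -0.001, -0.004]
force: [-0.1, 0.2, -0.2]
grip_width: 0.0378
finger_force: 30.3
```

```bash
python3 -m inch '[[0,0,0.03,0,0,0,1],[0,0,0.03,0,0,0,1],[0,0,0.023,0,0,0,1],[0,0,0.008,0,0,0,1],[0,0,0.002,0,0,0,1]]' && python3 -m inch '[[0,0,0,0,0,0,1],[0,0,0,0,0,0,0.5],[0,0,0,0,0,0,0.35],[0,0,0,0,0,0,0.35],[0,0,-0.025,0,0,0,0.35]]' && python3 -m inch '[[0,0,-0.035,0,0,0,0.35],[0,0,-0.035,0,0,0,0.35],[0.01,-0.03,0,0,0,0,0.35],[0.01,-0.035,0,0,0,0,0.35],[0.005,-0.035,0,0,0,0,0.35]]' && python3 -m inch '[[0,-0.035,0,0,0,0,0.3],[0,-0.035,0,0,0,0,0.3],[0,-0.035,0,0,0,0,0.3],[0,-0.035,0,0,0,0,0.3],[0,-0.03,0,0,0,0,0.3]]' && python3 -m inch '[[0,0,0,0,0,0,0.3],[0,0,0,0,0,0,0.3]]'
python3 - <<'E'
from h import *
print(telemetry.observe()["position"])
s=snap("scene");cv2.imwrite("pics/l.png",cv2.resize(s[110:310,140:420],None,fx=2.8,fy=2.8,interpolation=cv2.INTER_CUBIC)[:,:,::-1])
E
```

```text
clock: 46.5
position: [0.4341, -0.2867, 0.0187]
tool_rot: [-3.141, 0.001, -0.001]
force: [0.5, -0.2, -0.3]
grip_width: 0.0383
finger_force: 30.4
clock: 47.0
position: [0.4329, -0.287, 0.0426]
tool_rot: [-3.14, 0.003, -0.002]
force: [-0.9, 0.4, 1.0]
grip_width: 0.0557
finger_force: 0.0
clock: 47.5
position: [0.4599, -0.1869, 0.1146]
tool_rot: [3.141, -0.002, -0.003]
force: [0.2, 0.0, 0.4]
grip_width: 0.0555
finger_force: 0.0
clock: 48.0
position: [0.4595, -0.0161, 0.1143]
tool_rot: [-3.141, -0.001, -0.002]
force: [1.2, 0.6, -0.3]
grip_width: 0.0597
finger_force: 0.0
clock: 48.2
position: [0.4597, -0.0176, 0.1142]
tool_rot: [3.141, -0.0, -0.001]
force: [-0.0, -0.6, 0.1]
grip_width: 0.0599
finger_force: 0.0
[ 0.45966232 -0.01764797  0.11418893]
```

View pics/l.png

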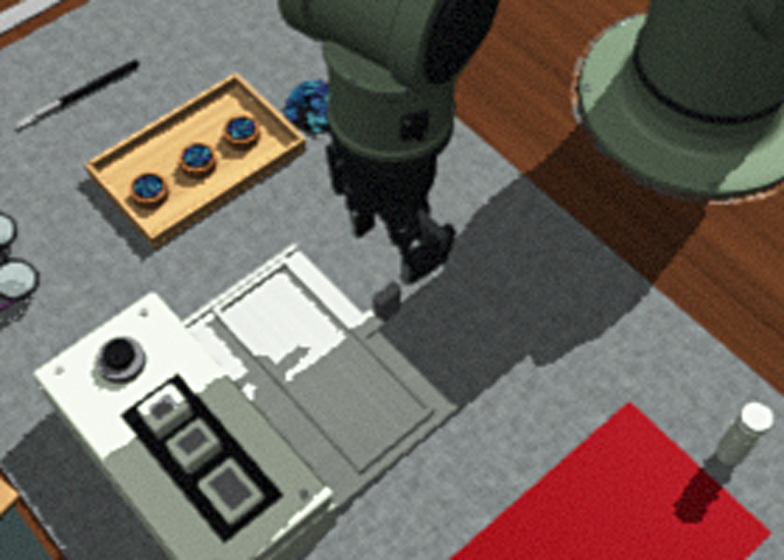

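All three knobs lie face up in the finished tray at (150,188), (198,157) and (242,129), and the sled is empty. Now I push the sled home.

```bash
python3 -m inch '[[0,0,0.03,0,0,0,0.3],[0,0,0.03,0,0,0,0.3],[0,0,0.024,0,0,0,0.3],[0,0,0,0,0,0,0.6],[0,0,0,0,0,0,1]]' 50 && python3 -m inch '[[0,0,0,0,0,0,1],[0,0,0,0,0,0,1],[0,0,0,0,0,0,1],[0.01,0,0,0,0,0,1],[0.015,0,0,0,0,0,1]]' && python3 -m inch '[[0.02,0,0,0,0,0,1],[0.02,0,0,0,0,0,1],[0.02,0,0,0,0,0,1],[0.02,0,0,0,0,0,1],[0.015,0,0,0,0,0,1]]' && python3 -m inch '[[0.01,0,0,0,0,0,1],[0.01,0,0,0,0,0,1],[0.004,0,0,0,0,0,1],[0.003,0,0,0,0,0,1],[0,0,0,0,0,0,1]]'  && python3 -m inch '[[0.003,0,0,0,0,0,1],[0.002,0,0,0,0,0,1],[0,0,0,0,0,0,1]]'
```

```text
clock: 48.75
position: [0.4595, -0.0186, 0.0303]
tool_rot: [3.141, 0.001, -0.003]
force: [0.6, 0.1, -0.6]
grip_width: 0.0314
finger_force: 0.0
clock: 49.25
position: [0.4849, -0.0179, 0.0313]
tool_rot: [-3.142, -0.001, -0.002]
force: [-1.7, 2.0, 5.4]
grip_width: 0.013
finger_force: 49.2
clock: 49.75
position: [0.5811, -0.0177, 0.0313]
tool_rot: [-3.141, -0.002, -0.002]
force: [-2.8, 3.8, 6.1]
grip_width: 0.0124
finger_force: 49.4
clock: 50.25
position: [0.6077, -0.0176, 0.0313]
tool_rot: [-3.141, -0.002, -0.002]
force: [1.4, 4.0, 5.6]
grip_width: 0.0128
finger_force: 49.2
clock: 50.55
position: [0.61, -0.0176, 0.0313]
tool_rot: [-3.141, 0.003, -0.002]
force: [-17.2, 4.6, 21.4]
grip_width: 0.0129
finger_force: 51.5
```

```bash
python3 -m inch '[[0.003,0,0,0,0,0,1],[0.002,0,0,0,0,0,1],[0,0,0,0,0,0,1]]' && python3 -m inch '[[0,0,0,0,0,0,0.3],[0,0,0,0,0,0,0.3],[0,0,0,0,0,0,0.3],[0,0,-0.03,0,0,0,0.3],[0,0,-0.035,0,0,0,0.3]]' && python3 -m inch '[[-0.02,0,-0.035,0,0,0,0.3],[-0.035,0,-0.03,0,0,0,0.3],[-0.035,0,0,0,0,0,0.3],[-0.03,0,0,0,0,0,0.3],[0,0,0,0,0,0,0.3]]'
python3 - <<'E'
from h import *
s=snap("scene");cv2.imwrite("pics/m.png",cv2.resize(s[110:310,120:400],None,fx=2.8,fy=2.8,interpolation=cv2.INTER_CUBIC)[:,:,::-1])
for o in landmark_of("sled_fin","scene")[:1]: print(o["score"],np.round(at("scene",o["xy"],.044),4))
E
```

```text
clock: 50.85
position: [0.6111, -0.0177, 0.0306]
tool_rot: [3.141, 0.011, -0.002]
force: [-40.0, 6.2, 35.8]
grip_width: 0.0128
finger_force: 54.5
clock: 51.35
position: [0.6159, -0.0183, 0.0949]
tool_rot: [3.142, 0.002, -0.002]
force: [0.6, -0.9, 0.8]
grip_width: 0.0598
finger_force: 0.0
clock: 51.85
position: [0.4937, -0.0185, 0.1606]
tool_rot: [3.141, 0.001, -0.003]
force: [0.4, -0.1, 0.7]
grip_width: 0.0597
finger_force: 0.0
0.4 [ 0.6033 -0.0149  0.044 ]
```

View pics/m.png

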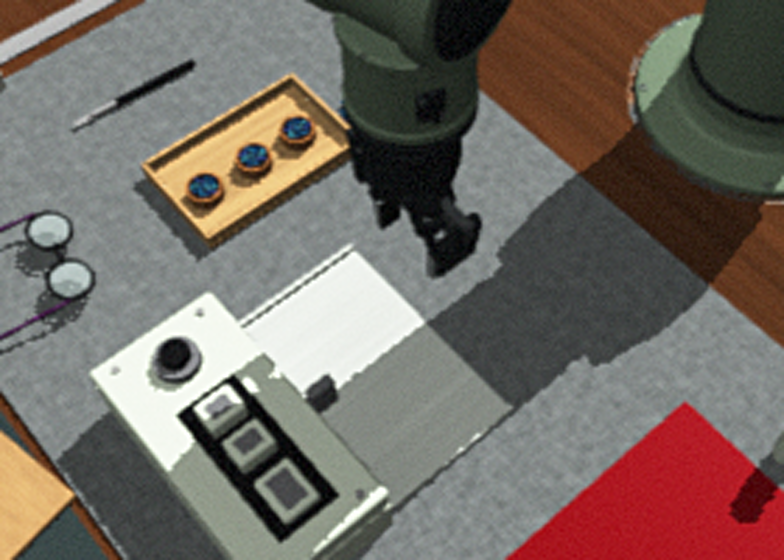

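The sled is home with its fin at (320,392), the off key is down, the three knobs are in the tray and the robot is clear of everything. I'm handing in.

```bash
python3 -c "
from h import *
print(bot.job_done())"
```

```text
the job is handed in; nothing more can be done
None
```

I handed the job in at about 52 s on the robot's clock, every step done in the order asked: three knobs (all that were present) cured and set face up in the finished tray, off key down, empty sled home, short key, spectacles and thread untouched; no verdict was returned.

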